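# Wind back the guard and hold the key switch on

### The job

Wind the handwheel on the grey switch box anticlockwise (seen from above) until the sliding guard plate comes up against its end stop and the keyhole is free. Then take the square-headed key out of the wooden stand, push it fully home in the lock past its sticky pins, and turn it a full quarter turn clockwise. The switch springs back if let go, so finish while still holding the key turned; leave the round-headed key in the stand and do not disturb the oil filter or the bearing.

Things in the scene. Friction and masses are not known exactly. Their poses are not given: they have to be found in the camera images.
- switch_box: fixed grey box 130 x 276 x 70 mm (x, y, z); origin under its centre, +y pointing away from the robot. On its top: the handwheel towards its near (-y) end, the lock and its sliding steel guard plate towards the far (+y) end, a low end stop at the far end (its top 82 mm above the box's foot). Rails and rack beside the lock rise less than 10 mm above its face
- wheel_centre (a point): on the handwheel's vertical axis, at the top of its rim; box frame (0, -60, 107) mm. Wheel 90 mm across. Its upright crank handle stands 32 mm from the axis
- crank_grip (a point): on the axis of the upright crank handle, the height to grip it: black, 18 mm across, 40 mm tall, spins freely on the wheel so it can be held while it is led round in a circle; its top is 149 mm above the box's foot; this point is 16 mm below its top, 25 mm above its foot and 25.5 mm above the wheel's rim
- wheel (a joint): handwheel angle, rad, 0 to 7.0; grows anticlockwise seen from above; stays where left (about 2 N at the crank). At 0 the crank stands on the box's -x side of the axis
- guard (a joint): travel of the guard plate, m, towards the box's +y: 0.006 m per rad of the wheel. At 0.042 it touches the end stop; only near there is the keyhole free. Starts covering it
- keyhole (a point): centre of the keyhole's mouth, at the flat face of the brass lock cylinder (40 mm across, 73 mm above the box's foot). x along the long side of the slot: slot 16.4 x 7.8 mm, 30 mm deep, edges chamfered 2.5 mm; the frame turns with the cylinder. The key may go in either way round (half turn)
- cylinder (a joint): angle of the lock cylinder, rad: 0 at rest (slot along the box's x), grows clockwise seen from above to a stop at 1.57; a spring turns it back (0.06 N m at rest to 0.16 N m at the stop). The key has some 0.13 rad of play in it. Two pairs of sprung pins, 9 and 19 mm below the face, pinch the blade and resist it with roughly 5 to 15 N: push on, rocking the key a little if it sticks
- key_stand: fixed dark wooden block 60 x 140 x 36 mm, origin under its centre, with two slots 70 mm apart (at y = -35 and +35 mm), long side along the block's y; one key stands in each; which is in which varies
- square_key: the key to use, steel, 60 g, upright in the stand. Origin at the tip of the blade, z up, x along the blade's width, y through its thickness. Blade 14 x 6 mm, 26 mm long with a rounded tip; then a collar 20 mm across and 3 mm thick which rests on the stand's top or, in the lock, on the cylinder's face; a 9 mm round neck; then a square head (bow) 34 mm wide (x), 10 mm thick (y), from z = 42 to 76 mm
- square_key_bow (a point): centre of the square key's head, 59 mm above the blade's tip, 33 mm above the underside of the collar. Grip it here across the 10 mm
- square_key_collar (a point): centre of the underside of the square key's collar, 26 mm above the tip; meets the keyhole point when fully home
- round_key: the other key, same but with a round disc head 36 mm across; to be left standing in the stand
- file_box: obstacle, fixed: blue open box, left of the switch box; it reaches 170 mm either side of its origin in x, 146 mm in y and 235 mm up, its open lid at the back higher still (over 500 mm); origin under its centre. The stand is in front of it and the switch box beside it: carry the key round its front
- oil_filter: loose spin-on oil filter standing upright, 72 mm across, 94 mm tall; origin under its centre; leave alone
- bearing: loose ball bearing lying flat, 52 mm across, 15 mm tall; origin under its centre; leave alone
Mind the look-alikes: they are no part of the job. What is shaped like the square_key but purple is not meant.

How it is judged:
On the way, in this order (a step that is already met when the one before it is completed fails the run):
1. the guard plate is wound up to its end stop (value of joint guard above 0.04 m), for 0.2 s.
2. the square key is fully home in the lock (z of square_key_collar in the frame of keyhole below 0.004 m and horizontal distance between square_key_collar and keyhole below 0.004 m and angle between the z axis of square_key and the z axis of keyhole, either way round below 0.12 rad), for 0.1 s.
3. the key is turned a quarter (value of joint cylinder above 1.3 rad), for 0.2 s.
At the end, for the whole second after the job is handed in: The program ends with the fingers still gripping the square key (over 2 N), the key in the lock to within 5 mm of fully home, centred within 4 mm and upright within 0.15 rad, the cylinder held turned past 1.3 rad (a quarter turn is 1.57), and the guard plate within 2.5 mm of its end stop (value of joint cylinder above 1.3 rad and contact force between the fingers and square_key above 2 N and z of square_key_collar in the frame of keyhole below 0.005 m and horizontal distance between square_key_collar and keyhole below 0.004 m and angle between the z axis of square_key and the z axis of keyhole, either way round below 0.15 rad and value of joint guard above 0.0395 m); the arm keeps its last pose, push and grip.
It fails at once if the round key is pulled out or knocked out of the stand (distance of round_key from where it was at the start of the episode above 0.012 m).
It fails at once if the oil filter is pushed (distance of oil_filter from where it was at the start of the episode above 0.02 m).
It fails at once if the bearing is pushed (distance of bearing from where it was at the start of the episode above 0.02 m).
It also fails if it takes over 72 s, if anything falls off the work surface, if the arm or the gripper's body presses on something with over 40 N, if the wrist force passes 120 N, or if a joint passes its speed limit or range.

### The arm

A 7-joint arm with a two-finger parallel gripper is mounted at the origin on a cart in front of the work surface, level with it; the furniture and walls round the work are solid. World frame = base frame: x ahead of the robot, y to its left, z up, the work surface at z = 0. Lengths are in m, angles in rad, forces in N, time in s.
With the tool pointing down it reaches from about 0.4 to 0.925 m from the base axis. Payload 5.6 kg.
Tool frame: the origin (TCP) lies between the finger pads; the fingertips stand 14 mm ahead of it and the grasp point (between the pads) lies 5 mm behind it; z points along the fingers, y is the line along which they close (so a half turn about z gives the same grasp; the last joint's range is limited). The gripper opens to 85 mm and grips with 20 to 120 N. Pads are 22 mm wide; open, the fingers measure 114 mm over their backs; the gripper's body (76 mm by 85 mm) begins 54 mm behind the grasp point. The pads swing forward as they close: fully open they stand 13 mm farther back than shut.
Start: joints at [1.156, 0.468, -0.012, 1.603, 0.006, 1.071, -0.056], TCP at [0.236, -0.606, 0.245] pointing down, gripper open.
Joint ranges: [-2.53, 2.53], [-0.31, 2.02], [-1.57, 1.55], [0.28, 2.44], [-1.29, 4.43], [0.15, 1.84], [-2.92, 2.92]. Speed limits (rad/s): [2.57, 2.57, 3.14, 3.14, 3.14, 3.14, 3.14].

### API

Orientations are given as a rotation vector (axis times angle).
In Python, from bench import r gives the robot as it stands.
- The arm moves only by the shell command python3 -m jog 'ROWS' [OPENING] [FORCE]. ROWS is a JSON object of lists of equal length, an entry for each row: "delta_pos": the shift along the tool's x, y, z in m, a list of three; "spin": the turn about the tool's z in rad. A call has 1 to 12 rows; each row shifts and turns the commanded pose from where the row before left it, along the tool's axes as they then stand; what a row does not reach is not made up. A row lasts 1/8 s, in which the tool goes at most 62.5 mm and 10.7 degrees, less where a joint would pass 70% of its speed; a pose out of reach is approached as far as the arm can. A call with a gripper value outside its range is refused whole. OPENING is the finger opening in m, from 0 to 0.0854, set as the call begins (- or left out, the last holds). The fingers move at their own pace and stop on an object; FORCE is the grip in N (left out, the last holds). Time passes only in rows, so rows that do not move let the fingers close. It gives the time, the measured TCP pose, the force, the opening and the grip force at its end, in the units of the state.
- r.get_obs(): the state, without advancing time (a new reading comes with each control period).
- r.read_camera(name): name is "scene" or "top" or "wrist"; returns (picture, depth): 420x560x3 uint8, red, green, blue; 420x560 float32, m along the optical axis (not along the pixel's ray), 0 where there is no reading.
- r.camera_params(name): a dict with "fx", "fy", "cx", "cy" (pixels), "rvec" (rotation vector, rad) and "tvec" (3), from world to camera coordinates, as OpenCV has them; the wrist camera has in their place "mount" (4x4, takes a point from camera to tool coordinates, whose origin is the TCP and whose axes are the flange's). Camera axes: x right, y down, z forward; pixel columns grow to the right and rows downward; lengths in m; the calibration is good to about 2 mm. A picture is of the moment at which its call begins: read the wrist's pose just before it. camera_params takes no time and is no camera call.
- r.close_job(): hands the job in; it is judged then, once.
The state is a dict: "clock": time; "qpos": joint angles; "qvel": joint speeds; "joint_torque": joint torques, N m; "tool_pos": TCP position; "orientation": TCP orientation; "contact_force": force on the tool from outside, world axes, zero at the start; "ft_torque": the same for the moment, N m; "gripper_width": finger opening in m; "gripper_force": force on a finger pad.
Only numpy, scipy, OpenCV 4.12 (cv2) and the standard library are available. Lean on these libraries where they do the work, as an engineer would, in place of code of your own. Each camera call takes 0.05 s, during which the arm holds its last target. There are 200 camera calls.

## Working session

There is one attempt and no reset: what is moved stays moved. The work goes in short steps, Python scripts to look and compute and a shell command to move; the robot and the scene stay as the last step left them, time stands still between calls to the robot, and variables do not carry over. Pictures are saved under pics/ and viewed, at most 10 in all, crops included, and the job is handed in when it is done.

```bash
ls; mkdir -p pics; cat > h.py <<'E'
import numpy as np, cv2
from bench import r
from scipy.spatial.transform import Rotation as R
def cam(n):
    o=r.get_obs(); im,d=r.read_camera(n); p=r.camera_params(n)
    if 'mount' in p:
        T=np.eye(4); T[:3,:3]=R.from_rotvec(o['orientation']).as_matrix(); T[:3,3]=o['tool_pos']; M=T@np.array(p['mount'])
    else:
        T=np.eye(4); T[:3,:3]=cv2.Rodrigues(np.array(p['rvec'],float))[0]; T[:3,3]=np.ravel(p['tvec']); M=np.linalg.inv(T)
    return im,d,p,M
def cloud(d,p,M):
    v,u=np.indices(d.shape); c=np.stack([(u-p['cx'])/p['fx']*d,(v-p['cy'])/p['fy']*d,d],-1)
    return c@M[:3,:3].T+M[:3,3]
def ray(u,v,z,p,M):
    q=M[:3,:3]@np.array([(u-p['cx'])/p['fx'],(v-p['cy'])/p['fy'],1]); return M[:3,3]+q*(z-M[2,3])/q[2]
def save(n,im): cv2.imwrite('pics/'+n,im[...,::-1])
E
python3 - <<'E'
from h import *
for n in('scene','top'):
    im,d,p,M=cam(n); save(n+'0.png',im); np.savez(n+'0.npz',im=im,d=d,M=M,P=cloud(d,p,M)); print(n,M.round(3),p['fx'])
o=r.get_obs(); print(o)
E
```

```text
pics
scene [[-0.779 -0.355  0.518  0.028]
 [-0.627  0.466 -0.624  0.722]
 [-0.02  -0.81  -0.585  0.656]
 [ 0.     0.     0.     1.   ]] 415.9478192415046
top [[-0.025 -0.989  0.144  0.356]
 [-0.999  0.028  0.018  0.128]
 [-0.021 -0.143 -0.989  1.058]
 [ 0.     0.     0.     1.   ]] 383.9028873802035
{'clock': 0.1, 'qpos': array([ 1.15601384,  0.46830935, -0.01156582,  1.60350857,  0.00599509,
        1.07138945, -0.05631552]), 'qvel': array([ 0.00126947, -0.00291797,  0.00157764, -0.00112591, -0.00111604,
       -0.00074269, -0.00172329]), 'joint_torque': array([ 8.35310402e-04, -5.33523417e+01,  2.17213092e-02, -2.51966250e+01,
        1.15769816e-02,  4.29795182e-03, -2.68774579e-05]), 'tool_pos': array([ 0.23588242, -0.60519126,  0.24442992]), 'orientation': array([-3.08600364e+00, -5.80176913e-01,  6.52678321e-04]), 'contact_force': array([-1.40419203,  0.31802075, -0.31005625]), 'ft_torque': array([-0.02686605, -0.00357182, -0.00014239]), 'gripper_force': 0.0, 'gripper_width': 0.08560010531856302}
```

View pics/scene0.png

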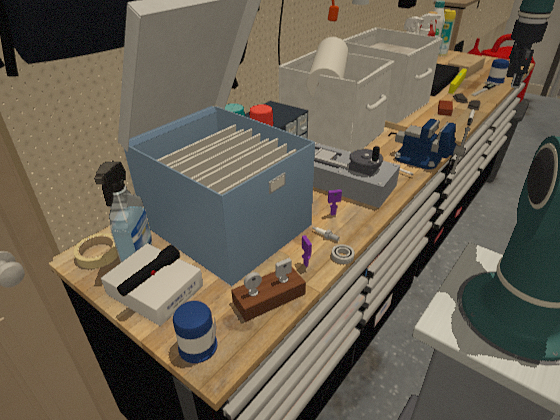

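View pics/top0.png

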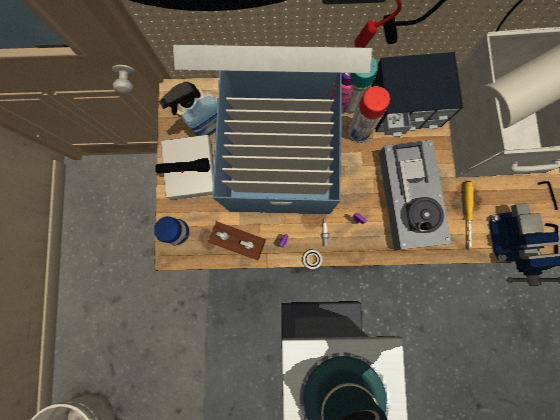

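```bash
python3 - <<'E'
from h import *
s=np.load('scene0.npz'); t=np.load('top0.npz')
a=cv2.resize(s['im'][245:325,215:335],(600,400),interpolation=cv2.INTER_CUBIC)
b=cv2.resize(t['im'][130:260,380:455],(346,600),interpolation=cv2.INTER_CUBIC)
c=np.zeros((600,800,3),np.uint8); c[:300,:450]=cv2.resize(a,(450,300)); c[:,454:]=b
d=t['im'][205:275,200:330]; c[304:304+242,:450]=cv2.resize(d,(450,242),interpolation=cv2.INTER_CUBIC)
save('crop1.png',c)
P=t['P']
for n,(u,v) in dict(wheel=(423,213),k1=(222,236),k2=(249,243),stand=(237,241),bear=(312,259),filt=(167,229),box=(395,240),lock=(411,165)).items():
    print(n,P[v,u].round(3))
def rect(m,n):
    q=P[m][:,:2]; (c,sz,an)=cv2.minAreaRect(q.astype(np.float32)); print(n,len(q),np.round(c,4),np.round(sz,4),an)
    return q
z=P[...,2]; U=np.indices(z.shape)[1];V=np.indices(z.shape)[0]
m=(U>375)&(U<455)&(V>130)&(V<255)&(z>.06)&(z<.078); 
def clean(m): return cv2.morphologyEx(m.astype(np.uint8),cv2.MORPH_OPEN,np.ones((3,3)))>0
rect(clean(m),'box')
m=(U>205)&(U<270)&(V>215)&(V<265)&(z>.028)&(z<.043); rect(clean(m),'stand')
m=(U>395)&(U<455)&(V>185)&(V<240)&(z>.10)&(z<.113); q=P[m]; print('wheel',cv2.minEnclosingCircle(q[:,:2].astype(np.float32)),len(q))
m=(U>395)&(U<455)&(V>185)&(V<240)&(z>.13)&(z<.16); print('crank',P[m].mean(0),m.sum(),P[m].max(0),P[m].min(0))
m=(U>205)&(U<270)&(V>215)&(V<265)&(z>.06)
n,l=cv2.connectedComponents(m.astype(np.uint8))
for i in range(1,n): q=P[l==i]; print('key',len(q),q.mean(0).round(4),q.min(0).round(3),q.max(0).round(3))
E
```

```text
wheel [ 0.465 -0.2    0.111]
k1 [0.356 0.128 1.058]
k2 [0.403 0.234 0.087]
stand [0.412 0.272 0.034]
bear [ 0.36   0.072 -0.002]
filt [0.444 0.44  0.096]
box [ 0.404 -0.147  0.036]
lock [ 0.595 -0.19   0.078]
box 3660 [ 0.5222 -0.2013] [0.2758 0.1314] 5.407222747802734
stand 1067 [0.4145 0.2744] [0.1405 0.06  ] 68.66180419921875
wheel ((0.46284788846969604, -0.2072126269340515), 0.045916054397821426) 946
crank [ 0.43175473 -0.19385625  0.14288046] 56 [ 0.44003523 -0.18706176  0.14886315] [ 0.42354122 -0.20249672  0.13045664]
key 1 [0.3558 0.1285 1.0583] [0.356 0.128 1.058] [0.356 0.128 1.058]
key 1 [0.3558 0.1285 1.0583] [0.356 0.128 1.058] [0.356 0.128 1.058]
key 1 [0.3558 0.1285 1.0583] [0.356 0.128 1.058] [0.356 0.128 1.058]
key 1 [0.3558 0.1285 1.0583] [0.356 0.128 1.058] [0.356 0.128 1.058]
key 1 [0.3558 0.1285 1.0583] [0.356 0.128 1.058] [0.356 0.128 1.058]
key 1 [0.3558 0.1285 1.0583] [0.356 0.128 1.058] [0.356 0.128 1.058]
key 54 [0.4249 0.3011 0.1003] [0.356 0.128 0.064] [0.437 0.322 1.058]
key 1 [0.3558 0.1285 1.0583] [0.356 0.128 1.058] [0.356 0.128 1.058]
key 58 [0.4014 0.2406 0.0846] [0.393 0.225 0.063] [0.412 0.257 0.09 ]
key 1 [0.3558 0.1285 1.0583] [0.356 0.128 1.058] [0.356 0.128 1.058]
key 1 [0.3558 0.1285 1.0583] [0.356 0.128 1.058] [0.356 0.128 1.058]
```

View pics/crop1.png

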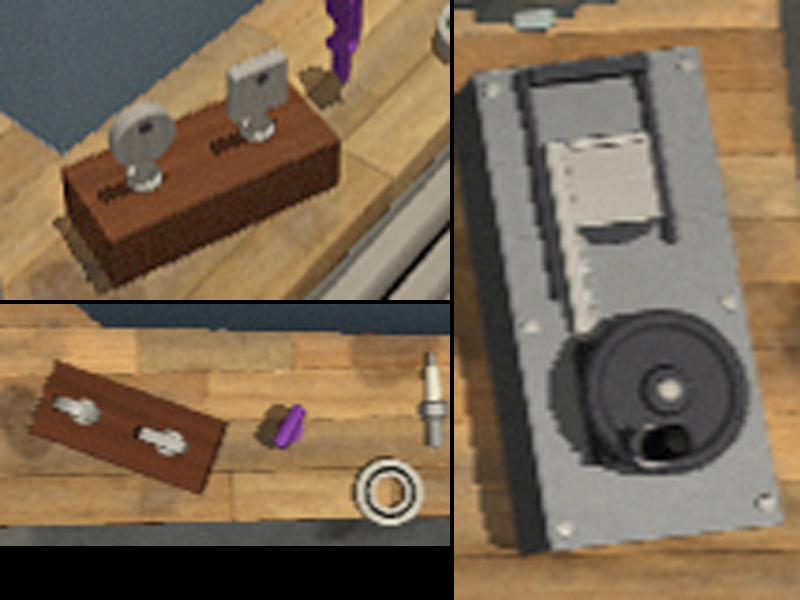

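The top view shows the box (395–445, 140–250), the wheel (423,213) and the crank (~425,227). The stand is at (237,241). These could be taken for the wanted key:
- The steel key with a round head, scene (253,284), top (222,236).
- The steel key with a square head, scene (284,268), top (247,243). I choose this one, in the stand's right-hand slot.
- The purple keys, scene (306,250) and (334,200), which I reject.

The close crop confirms the choice. The crank comes first.

```bash
python3 -m jog '{"delta_pos":[[0,0,0],[0,0,0],[0.0218,-0.0457,0],[0.0218,-0.0457,0],[0.0218,-0.0457,0],[0.0218,-0.0457,0],[0.0218,-0.0457,0],[0.0218,-0.0457,0],[0.0218,-0.0457,0],[0.0218,-0.0457,0],[0.0218,-0.0457,0],[0,0,0]],"spin":[0.186,0.186,0,0,0,0,0,0,0,0,0,0]}' 0.05 40
python3 - <<'E'
from h import *
o=r.get_obs(); print(o['qpos'].round(2),R.from_rotvec(o['orientation']).as_matrix().round(3))
im,d,p,M=cam('wrist'); save('w1.png',im); P=cloud(d,p,M)
m=(P[...,2]>.144)&(P[...,2]<.155)&(d>0)&(np.hypot(P[...,0]-.433,P[...,1]+.194)<.025); q=P[m]
print(m.sum(),q.mean(0),cv2.minEnclosingCircle(q[:,:2].astype(np.float32)))
m=(P[...,2]>.10)&(P[...,2]<.112)&(d>0)&(np.hypot(P[...,0]-.463,P[...,1]+.207)<.06);print(m.sum(),cv2.minEnclosingCircle(P[m][:,:2].astype(np.float32)))
E
```

```text
clock: 1.6
tool_pos: [0.4338, -0.1904, 0.2452]
orientation: [-3.14, -0.011, -0.0]
contact_force: [-0.2, -0.8, 0.6]
gripper_width: 0.0501
gripper_force: 0.0
[ 0.51  0.18 -0.18  2.01  0.04  0.95 -1.26] [[ 1.     0.007  0.   ]
 [ 0.007 -1.     0.001]
 [ 0.    -0.001 -1.   ]]
350 [ 0.43499601 -0.19783799  0.14711477] ((0.4346696138381958, -0.19765512645244598), 0.008396928198635578)
8578 ((0.46411076188087463, -0.20847533643245697), 0.045008327811956406)
```

```bash
python3 -m jog '{"delta_pos":[[0.001,0.0073,0.03],[0,0,0.03],[0,0,0.03],[0,0,0.027],[0,0,0],[0,0,0],[0,0,0],[0,0,0]],"spin":[0,0,0,0,0,0,0,0]}' 0.05 30
python3 -m jog '{"delta_pos":[[0,0,0],[0,0,0],[0,0,0],[0,0,0]],"spin":[0,0,0,0]}' 0.0 30
python3 - <<'E'
import numpy as np
a0=np.arctan2(.0108,-.0294); a=a0+np.radians(np.arange(0,361,15)); 
w=np.stack([.032*np.cos(a),-.032*np.sin(a)],1); print(np.degrees(a0),np.diff(w,axis=0).round(4).tolist())
E
```

```text
clock: 2.65
tool_pos: [0.4339, -0.202, 0.1292]
orientation: [3.141, -0.001, 0.002]
contact_force: [0.2, -0.0, -0.4]
gripper_width: 0.0498
gripper_force: 0.0
clock: 3.15
tool_pos: [0.4335, -0.2013, 0.1286]
orientation: [-3.141, -0.0, 0.0]
contact_force: [-2.1, 2.1, 6.5]
gripper_width: 0.0171
gripper_force: 29.3
159.8293465881496 [[-0.0018, 0.0082], [0.0003, 0.0083], [0.0025, 0.008], [0.0045, 0.0071], [0.0061, 0.0057], [0.0074, 0.0039], [0.0082, 0.0018], [0.0083, -0.0003], [0.008, -0.0025], [0.0071, -0.0045], [0.0057, -0.0061], [0.0039, -0.0074], [0.0018, -0.0082], [-0.0003, -0.0083], [-0.0025, -0.008], [-0.0045, -0.0071], [-0.0061, -0.0057], [-0.0074, -0.0039], [-0.0082, -0.0018], [-0.0083, 0.0003], [-0.008, 0.0025], [-0.0071, 0.0045], [-0.0057, 0.0061], [-0.0039, 0.0074]]
```

```bash
python3 -m jog '{"delta_pos":[[-0.001,0.0083,0],[0.0011,0.0083,0],[0.0032,0.0077,0],[0.0051,0.0066,0],[0.0066,0.0051,0],[0.0077,0.0032,0],[0.0083,0.0011,0],[0.0083,-0.0011,0],[0.0077,-0.0032,0],[0.0066,-0.0051,0],[0.0051,-0.0066,0],[0,0,0]],"spin":[0,0,0,0,0,0,0,0,0,0,0,0]}'
```

```text
clock: 4.65
tool_pos: [0.4916, -0.2258, 0.1286]
orientation: [-3.141, -0.0, 0.003]
contact_force: [-3.7, 3.5, 9.7]
gripper_width: 0.0173
gripper_force: 29.8
```

```bash
python3 -m jog '{"delta_pos":[[0.0032,-0.0077,0],[0.0011,-0.0083,0],[-0.0011,-0.0083,0],[-0.0032,-0.0077,0],[-0.0051,-0.0066,0],[-0.0066,-0.0051,0],[-0.0077,-0.0032,0],[-0.0083,-0.0011,0],[-0.0083,0.0011,0],[-0.0077,0.0032,0],[-0.0066,0.0051,0],[0,0,0]],"spin":[0,0,0,0,0,0,0,0,0,0,0,0]}'
python3 -m jog '{"delta_pos":[[-0.003,0.003,0],[-0.002,0.003,0],[0,0,0],[0,0,0]],"spin":[0,0,0,0]}'
```

```text
clock: 6.15
tool_pos: [0.4409, -0.1868, 0.1286]
orientation: [-3.141, 0.001, 0.001]
contact_force: [1.3, 0.3, 7.7]
gripper_width: 0.017
gripper_force: 29.8
clock: 6.65
tool_pos: [0.4389, -0.1893, 0.1286]
orientation: [-3.138, -0.005, -0.006]
contact_force: [8.7, 9.4, 3.4]
gripper_width: 0.0169
gripper_force: 29.7
```

```bash
python3 -m jog '{"delta_pos":[[0,0,0],[0,0,0],[0,0,0],[0,0,-0.03],[0,0,-0.04],[0,0,-0.05],[0.03,0,-0.03],[0.03,0,0],[0.03,0,0],[0,0,0],[0,0,0]],"spin":[0,0,0,0,0,0,0,0,0,0,0]}' 0.05 30
python3 - <<'E'
from h import *
im,d,p,M=cam('wrist'); save('w2.png',im); P=cloud(d,p,M); np.savez('w2.npz',im=im,P=P,M=M)
m=(P[...,2]>.144)&(P[...,2]<.155)&(d>0)&(np.hypot(P[...,0]-.463,P[...,1]+.207)<.05); q=P[m]
print(m.sum(),q.mean(0) if len(q) else '',M.round(3),p['fx'],p['cx'],p['cy'])
E
```

```text
clock: 8.02
tool_pos: [0.5257, -0.1936, 0.2776]
orientation: [-3.141, 0.001, 0.003]
contact_force: [-0.8, 1.0, 0.1]
gripper_width: 0.0503
gripper_force: 0.0
212 [ 0.4422759  -0.18669837  0.14707927] [[-0.    -0.959 -0.284  0.598]
 [-1.    -0.     0.    -0.194]
 [-0.     0.284 -0.959  0.406]
 [ 0.     0.     0.     1.   ]] 325.3434514373965 282.8831729999501 216.52577295317172
```

View pics/w2.png

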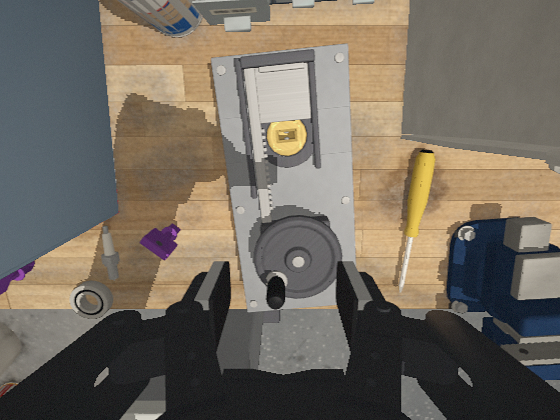

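The wrist view shows the guard plate up at the end stop, with the brass cylinder and its slot free at (287,137). The crank is at (276,290). Next, a closer measurement of the keyhole.

```bash
python3 -m jog '{"delta_pos":[[0.015,0.00,0.045],[0.015,0,0.045],[0,0,0.045],[0,0,0],[0,0,0],[0,0,0]],"spin":[0,0,0,0,0,0]}'
cat > kh.py <<'E'
from h import *
def brass(im,p,M,tag):
    hsv=cv2.cvtColor(im,cv2.COLOR_RGB2HSV); m=cv2.inRange(hsv,(18,110,60),(35,255,255))
    n,l,st,c=cv2.connectedComponentsWithStats(m)
    for i in range(1,n):
        q=ray(*c[i],.073,p,M)
        if st[i,4]>150 and np.hypot(q[0]-.595,q[1]+.195)<.05:
            cs,_=cv2.findContours((l==i).astype(np.uint8),cv2.RETR_EXTERNAL,cv2.CHAIN_APPROX_NONE)
            h=cv2.convexHull(max(cs,key=cv2.contourArea)); w=np.array([ray(*x[0],.073,p,M)[:2] for x in h],np.float32)
            print(tag,st[i],'circ',cv2.minEnclosingCircle(w))
            f=np.zeros_like(m); cv2.fillPoly(f,[h],1); er=cv2.erode(f,np.ones((7,7)))
            g=im.max(-1); 
            hole=((er>0)&(g<0.6*np.median(g[l==i]))).astype(np.uint8)
            cs,_=cv2.findContours(hole,cv2.RETR_EXTERNAL,cv2.CHAIN_APPROX_NONE)
            k=max(cs,key=cv2.contourArea); w=np.array([ray(*x[0],.073,p,M)[:2] for x in k],np.float32)
            print('hole',cv2.minAreaRect(w))
            x,y,a,b=st[i,:4]; return im[y-15:y+b+15,x-15:x+a+15]
E
python3 - <<'E'
from kh import *
im,d,p,M=cam('wrist'); a=brass(im,p,M,'w'); save('lock.png',cv2.resize(a,(500,500),interpolation=cv2.INTER_NEAREST)); P=cloud(d,p,M)
m=(d>0)&(abs(P[...,2]-.073)<.004)&(np.hypot(P[...,0]-.6,P[...,1]+.195)<.015); print(P[m].mean(0))
im,d,p,M=cam('top'); brass(im,p,M,'t')
E
```

```text
clock: 8.82
tool_pos: [0.558, -0.194, 0.1458]
orientation: [3.14, -0.001, 0.006]
contact_force: [-0.2, -0.0, -0.0]
gripper_width: 0.0504
gripper_force: 0.0
w [ 257  175   62   52 2480] circ ((0.5843222141265869, -0.19721153378486633), 0.019868647679686546)Traceback (most recent call last):
  File "<stdin>", line 2, in <module>
  File "kh.py", line 15, in brass
    k=max(cs,key=cv2.contourArea); w=np.array([ray(*x[0],.073,p,M)[:2] for x in k],np.float32)
ValueError: max() iterable argument is empty
```

```bash
python3 - <<'E'
from h import *
t=np.load('top0.npz'); P=t['P']; w=np.load('w2.npz')['P']
m=(abs(P[...,2]-.232)<.012)&(P[...,0]<.8)&(P[...,1]>-.15)&(P[...,1]<.45); q=P[m]
print(m.sum(),q.min(0),q.max(0)); print(cv2.boxPoints(cv2.minAreaRect(q[:,:2].astype(np.float32))))
m=(w[...,2]>.066)&(w[...,2]<.073)&(abs(w[...,0]-.52)<.17)&(abs(w[...,1]+.2)<.09)
m=cv2.morphologyEx(m.astype(np.uint8),cv2.MORPH_OPEN,np.ones((3,3)))>0; print(cv2.minAreaRect(w[m][:,:2].astype(np.float32)))
E
python3 -m jog '{"delta_pos":[[0,0,-0.05],[-0.03,0,-0.05],[-0.045,0,-0.02],[-0.045,-0.03,0],[-0.0,-0.05,0],[0,-0.05,0],[0,-0.05,0],[0,-0.05,0],[0,-0.05,0],[0,-0.05,0],[0,-0.05,0],[-0.02,-0.04,0]],"spin":[0,0,0,0,0,0,0,0,0,0,0,0]}' 0.05 40
```

```text
1969 [ 0.03625934 -0.10516498  0.22000005] [0.79745352 0.40900887 0.24396594]
[[ 0.02948105  0.06313002]
 [ 0.24219829 -0.3524192 ]
 [ 0.9456422   0.00766963]
 [ 0.73292494  0.42321885]]
((0.5240522027015686, -0.20265811681747437), (0.2760707139968872, 0.1304188072681427), 5.391992568969727)
clock: 10.38
tool_pos: [0.4175, 0.2288, 0.2647]
orientation: [-3.14, 0.0, -0.005]
contact_force: [-0.6, 0.2, 0.3]
gripper_width: 0.0497
gripper_force: 0.0
```

```bash
python3 -m jog '{"delta_pos":[[0,0,0],[0,0,0],[0,0,0],[0,0,0],[0,0,0],[0,0,0],[0,0,0],[0,0,0],[0,0,0]],"spin":[-0.171,-0.171,-0.171,-0.171,-0.171,-0.171,-0.173,0,0]}' 0.05 40
python3 - <<'E'
from h import *
P=np.load('top0.npz')['P']
m=(abs(P[...,2]-.232)<.008)&(P[...,0]>.42)&(P[...,0]<.8)&(P[...,1]>-.03)&(P[...,1]<.36); q=P[m]
for y in (0,.1,.2,.3): print('front',y,q[abs(q[:,1]-y)<.05][:,0].min() if (abs(q[:,1]-y)<.05).any() else None)
im,d,p,M=cam('wrist'); save('w3.png',im); P=cloud(d,p,M)
m=(d>0)&(P[...,2]>.07)&(P[...,2]<.125)&(P[...,1]>.17)&(P[...,1]<.34)&(P[...,0]<.47)
n,l=cv2.connectedComponents(m.astype(np.uint8))
for i in range(1,n):
    q=P[l==i]
    if len(q)>40: v,u=np.where(l==i); print(len(q),u.mean(),v.mean(),q.min(0).round(3),q.max(0).round(3),cv2.minAreaRect(q[:,:2].astype(np.float32)))
    
m=(d>0)&(abs(P[...,2]-.036)<.005)&(np.hypot(P[...,0]-.4145,P[...,1]-.2744)<.09); m=cv2.morphologyEx(m.astype(np.uint8),cv2.MORPH_OPEN,np.ones((3,3)))>0
print('stand',cv2.minAreaRect(P[m][:,:2].astype(np.float32)))
print(r.get_obs()['tool_pos'],r.get_obs()['qpos'].round(2))
E
```

```text
clock: 11.5
tool_pos: [0.4171, 0.2266, 0.2639]
orientation: [2.596, 1.768, 0.002]
contact_force: [-0.1, -0.3, -0.1]
gripper_width: 0.0501
gripper_force: 0.0
front 0 0.4823138831201139
front 0.1 0.48389367622821283
front 0.2 0.4891910171392882
front 0.3 0.4945410053065315
452 261.0066371681416 114.19690265486726 [0.417 0.288 0.07 ] [0.438 0.323 0.089] ((0.42744991183280945, 0.3054560422897339), (0.03509031981229782, 0.010040485300123692), 68.86808013916016)
396 262.729797979798 189.08585858585857 [0.393 0.224 0.071] [0.412 0.257 0.088] ((0.40246546268463135, 0.24047479033470154), (0.03361897170543671, 0.010065639391541481), 69.9119644165039)
stand ((0.4146044850349426, 0.27257949113845825), (0.1398676186800003, 0.06007423251867294), 68.90258026123047)
[0.41707053 0.22658482 0.26370754] [ 0.06  0.22 -0.71  1.96  0.17  1.01 -1.1 ]
```

View pics/w3.png

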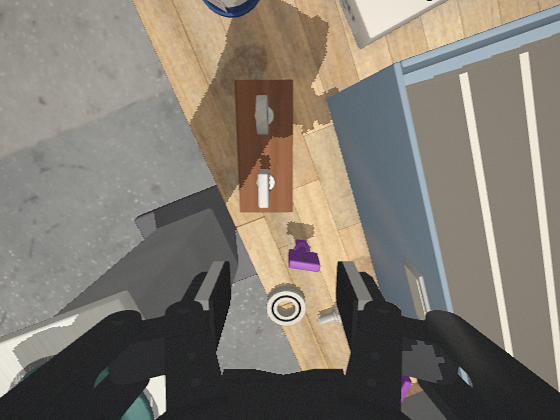

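The square-headed key is the nearer one at (263,190), fitted at 33.6 x 10 mm. The round key is at (261,114). I shift over the square one and lower.

```bash
python3 -m jog '{"delta_pos":[[0.0076,-0.0187,0.03],[0,0,0.04],[0,0,0.04],[0,0,0.03],[0,0,0],[0,0,0]],"spin":[0,0,0,0,0,0]}' 0.036 40
python3 -m jog '{"delta_pos":[[0,0,0.03],[0,0,0.027],[0,0,0],[0,0,0],[0,0,0]],"spin":[0,0,0,0,0]}' 0.036 40
```

```text
clock: 12.3
tool_pos: [0.4028, 0.2412, 0.1243]
orientation: [2.594, 1.772, 0.002]
contact_force: [-0.1, -0.2, 1.2]
gripper_width: 0.0358
gripper_force: 0.0
clock: 12.92
tool_pos: [0.4032, 0.241, 0.0677]
orientation: [2.594, 1.772, 0.004]
contact_force: [-0.4, 0.3, 0.2]
gripper_width: 0.0362
gripper_force: 0.0
```

```bash
python3 -m jog '{"delta_pos":[[0,0,0],[0,0,0],[0,0,0],[0,0,0],[0,0,0]],"spin":[0,0,0,0,0]}' 0 100
python3 -m jog '{"delta_pos":[[0,0,-0.015],[0,0,-0.02],[0,0,-0.03],[0,0,-0.04],[0,0,-0.04],[0,0,0],[0,0,0]],"spin":[0,0,0,0,0,0,0]}'
```

```text
clock: 13.55
tool_pos: [0.4027, 0.2407, 0.067]
orientation: [2.594, 1.772, 0.001]
contact_force: [-0.3, -1.0, 6.5]
gripper_width: 0.0085
gripper_force: 97.5
clock: 14.42
tool_pos: [0.4019, 0.24, 0.2112]
orientation: [2.594, 1.772, -0.001]
contact_force: [0.2, 0.0, -0.7]
gripper_width: 0.0085
gripper_force: 97.5
```

```bash
python3 -m jog '{"delta_pos":[[0,0,-0.02],[0,0,-0.02],[0,0,-0.01],[-0.05,-0.0023,0],[-0.055,-0.003,0],[-0.055,-0.003,0],[-0.055,-0.003,0],[-0.055,-0.003,0],[-0.055,-0.003,0],[-0.055,-0.003,0],[-0.06,-0.003,0],[0,0,0]],"spin":[-0.156,-0.156,-0.156,0,0,0,0,0,0,0,0,0]}'
python3 -m jog '{"delta_pos":[[0,0,0],[0,0,0]],"spin":[0,0]}'
```

```text
clock: 15.92
tool_pos: [0.4198, -0.2039, 0.2596]
orientation: [-2.12, -2.315, 0.002]
contact_force: [0.4, 0.7, -0.7]
gripper_width: 0.0088
gripper_force: 97.4
clock: 16.18
tool_pos: [0.4211, -0.1981, 0.2608]
orientation: [-2.108, -2.327, 0.0]
contact_force: [1.0, 0.5, -1.8]
gripper_width: 0.0085
gripper_force: 97.5
```

```bash
python3 -m jog '{"delta_pos":[[-0.0045,0.0428,0],[-0.005,0.06,0],[-0.005,0.06,0],[0,0,0.05],[0,0,0.05],[0,0,0],[0,0,0],[0,0,0]],"spin":[0,0,0,0,0,0,0,0]}'
python3 - <<'E'
from h import *
o=r.get_obs(); print(o['tool_pos'],2*np.degrees(np.arctan2(*o['orientation'][[1,0]])))
im,d,p,M=cam('wrist'); save('w4.png',im[100:,:])
hsv=cv2.cvtColor(im,cv2.COLOR_RGB2HSV); m=cv2.inRange(hsv,(18,110,60),(35,255,255)); v,u=np.where(m); print(len(u),u.min(),u.max(),v.min(),v.max())
E
```

```text
clock: 17.18
tool_pos: [0.5862, -0.1986, 0.1641]
orientation: [2.109, 2.323, 0.003]
contact_force: [-0.0, -0.9, -0.6]
gripper_width: 0.0084
gripper_force: 97.9
[ 0.58618018 -0.19864662  0.16406279] 95.51218983711644
1821 27 490 0 360
```

View pics/w4.png

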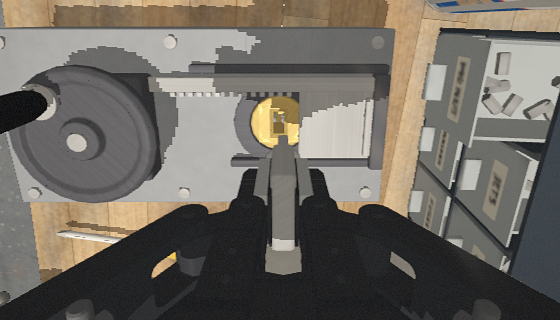

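The wrist view shows the key pointing down with its bow near column 284, and the brass lock face with the slot around (279,221) in full-image pixels. I zoom in for a final check.

```bash
python3 - <<'E'
from h import *
im=cv2.imread('pics/w4.png'); c=im[85:205,220:340]; cv2.imwrite('pics/c5.png',cv2.resize(c,(600,600),interpolation=cv2.INTER_NEAREST))
_,_,p,M=cam('wrist'); 
for u,v in((279,221),(284,221)): print(ray(u,v,.073,p,M))
o=r.get_obs(); T=np.linalg.inv(M)
def pr(q):
    c=T@np.r_[q,1]; return c[0]/c[2]*p['fx']+p['cx'],c[1]/c[2]*p['fy']+p['cy']
t=np.array(o['tool_pos']); print(t)
for n,dz in(('tip',-.057),('collar',-.031),('bowtop',.019)): print(n,pr(t+[0,0,dz]))
for k in ((.5845,-.1972,.073),): print('kh',pr(np.array(k)))
E
```

```text
[ 0.58371552 -0.19560979  0.073     ]
[ 0.58722739 -0.19527331  0.073     ]
[ 0.58565746 -0.19883797  0.16345447]
tip (np.float64(281.28246153368184), np.float64(242.61615656864603))
collar (np.float64(281.26059795608666), np.float64(260.20560953195695))
bowtop (np.float64(281.19415384038587), np.float64(313.66052297053557))
kh (np.float64(279.8948355831388), np.float64(223.2390665388829))
```

View pics/c5.png

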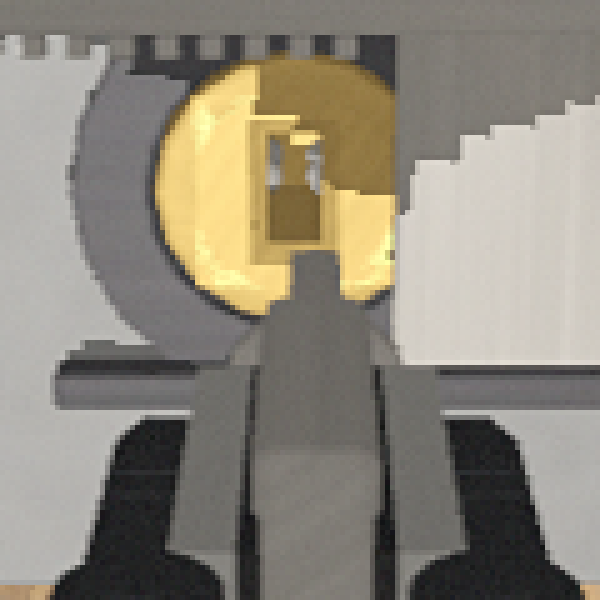

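The slot is centred at (279.2,222.6) in full-image pixels and the key tip is at u≈283. The key therefore has to move about 2.6 mm along tool −y and 1.8 mm along tool +x.

```bash
python3 -m jog '{"delta_pos":[[0.0018,-0.0026,0],[0,0,0.012],[0,0,0.012],[0,0,0],[0,0,0.004],[0,0,0.004],[0,0,0.004],[0,0,0]],"spin":[0,0,0,0,0,0,0,0]}'
python3 -m jog '{"delta_pos":[[0,0,0.003],[0,0,0.003],[0,0,0]],"spin":[0,0,0]}'
```

```text
clock: 18.27
tool_pos: [0.5823, -0.1969, 0.1251]
orientation: [2.112, 2.325, 0.001]
contact_force: [2.1, -0.4, -1.9]
gripper_width: 0.0084
gripper_force: 97.8
clock: 18.65
tool_pos: [0.5823, -0.197, 0.1192]
orientation: [2.112, 2.325, 0.001]
contact_force: [2.2, 0.1, 0.1]
gripper_width: 0.0085
gripper_force: 97.7
```

```bash
python3 -m jog '{"delta_pos":[[0,0.0006,0.003],[0,0,0.003],[0,0,0.003],[0,0,0.003],[0,0,0.003],[0,0,0.002],[0,0,0],[0,0,0]],"spin":[0,0,0,0,0,0,0,0]}'
```

```text
clock: 19.65
tool_pos: [0.5831, -0.197, 0.104]
orientation: [2.111, 2.324, -0.0]
contact_force: [-2.4, 0.2, 14.1]
gripper_width: 0.0086
gripper_force: 100.3
```

```bash
python3 -m jog '{"delta_pos":[[0,0,0.002],[0,0,0.002],[0,0,0.001],[0,0,0],[0,0,0],[0,0,0]],"spin":[0.04,-0.08,0.08,-0.08,0.04,0]}'
```

```text
clock: 20.4
tool_pos: [0.5837, -0.1971, 0.1036]
orientation: [2.11, 2.322, -0.002]
contact_force: [-12.7, 3.2, 44.4]
gripper_width: 0.0085
gripper_force: 104.7
```

```bash
python3 -m jog '{"delta_pos":[[0,0,-0.002],[0,0,0],[0,0,0],[0,0,0],[0,0,0],[0,0,0]],"spin":[0.1,0.15,0.15,0.15,0.15,0]}'
```

```text
clock: 21.15
tool_pos: [0.5835, -0.1971, 0.1037]
orientation: [2.78, 1.458, 0.001]
contact_force: [-8.3, 2.6, 30.3]
gripper_width: 0.0087
gripper_force: 102.7
```

```bash
python3 -m jog '{"delta_pos":[[0,0,0],[0,0,0],[0,0,0],[0,0,0],[0,0,0],[0,0,0],[0,0,0],[0,0,0],[0,0,0]],"spin":[0.15,0.15,0.15,0.15,0.15,0.15,0.1,0,0]}'
python3 - <<'E'
from h import *
o=r.get_obs(); print(o['ft_torque'],2*np.degrees(np.arctan2(*o['orientation'][[1,0]])),o['qpos'].round(2))
E
```

```text
clock: 22.28
tool_pos: [0.5838, -0.1972, 0.1038]
orientation: [3.14, -0.052, 0.005]
contact_force: [-6.6, 1.7, 30.6]
gripper_width: 0.0085
gripper_force: 102.8
[0.61040579 1.61512879 0.14861379] -1.880000202513164 [ 0.27  0.58 -0.    1.79  0.    0.77 -1.33]
```

```bash
python3 -m jog '{"delta_pos":[[0,0,0],[0,0,0],[0,0,0],[0,0,0]],"spin":[0.05,0,0,0]}'
python3 - <<'E'
from h import *
o=r.get_obs(); print(o['ft_torque'],2*np.degrees(np.arctan2(*o['orientation'][[1,0]])))
im,d,p,M=cam('wrist'); c=im[120:400,140:420]; save('end.png',cv2.resize(c,(600,600)))
E
```

```text
clock: 22.78
tool_pos: [0.584, -0.1971, 0.1038]
orientation: [3.138, -0.13, 0.005]
contact_force: [-6.4, 1.5, 30.3]
gripper_width: 0.0089
gripper_force: 102.7
[0.66826501 1.53028483 0.14987937] -4.742399237052364
```

View pics/end.png

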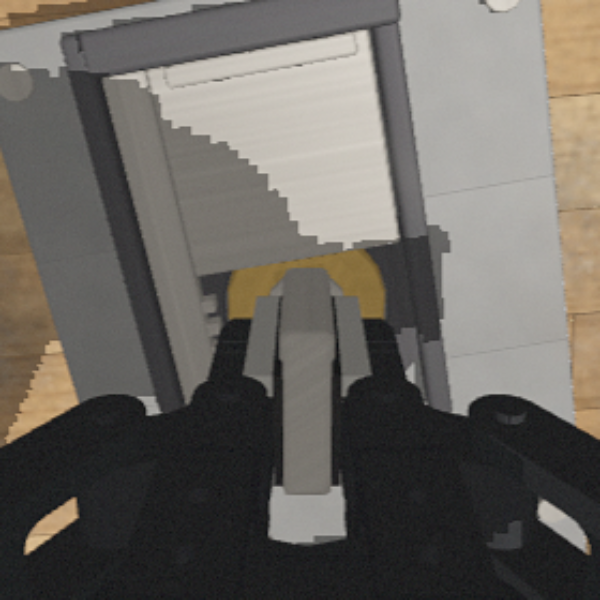

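The end view shows the bow gripped squarely, the collar down on the brass, and the guard against its stop. One more small turn will show whether the cylinder is on its stop.

```bash
python3 -m jog '{"delta_pos":[[0,0,0],[0,0,0],[0,0,0]],"spin":[0.08,0,0]}'
python3 - <<'E'
from h import *
o=r.get_obs(); print(o['ft_torque'],2*np.degrees(np.arctan2(*o['orientation'][[1,0]])))
E
```

```text
clock: 23.2
tool_pos: [0.5841, -0.1971, 0.1038]
orientation: [3.131, -0.253, 0.005]
contact_force: [-5.0, 2.1, 29.2]
gripper_width: 0.0081
gripper_force: 102.6
[0.58993407 1.47263716 0.51477618] -9.244934630041254
```

```bash
python3 -c "from bench import r; print(r.close_job())"
```

```text
the job is handed in; nothing more can be done
None
```

I wound the guard to its end stop, put the square-headed key fully home, turned it clockwise until the cylinder came up against its stop, and handed the job in at about 23 s still gripping it; no verdict was returned.

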